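# Draw up the dispensing plunger and hold it at its mark

## Task

Take the loose cover off the dispensing pot by its knob and set it down gently, knob up, wholly on the flat steel plate. Then draw the sprung plunger straight up by its knob until the dark mark ring on its rod is level with the mouth of the sleeve, and finish while still holding it there, without letting go. Leave the other things on the bench where they are.

Things in the scene. Friction and masses are not known exactly. Their poses are not given: they have to be found in the camera images.
- lid_knob (a point): centre of the black knob on top of the pot's loose grey cover: upright cylinder 26 mm diameter, 24 mm tall, on a 16 mm thick neck 14 mm tall. The point lies on the cover's axis, 26 mm above its flat top and 96 mm above its lower rim; z is up along the axis
- lid: the loose cover: deep round cap, 128 mm diameter, 70 mm high without its knob, open below, wall 4 mm, about 0.16 kg; origin at the centre of its lower rim. It stands loosely on the pot's deck over the plunger (whose knob reaches 60 mm up inside it): lift it straight up at least 75 mm before moving sideways
- pot: dispensing pot: white round tub 136 mm diameter, fixed to the bench, closed by a flat deck 75 mm above the bench, with a low round step (108 mm diameter, 5 mm high) that centres the cover; a steel sleeve stands in the middle. Origin at the centre of its underside, on the bench
- sleeve_mouth (a point): centre of the upper mouth of the pot's upright steel sleeve, 18 mm outer diameter; 30 mm above the deck, 105 mm above the bench. Fixed to the pot
- plunger_knob (a point): centre of the plunger's black knob: upright cylinder 28 mm diameter, 26 mm tall, on top of a 10 mm steel rod that slides up out of the sleeve; at rest this point is 17 mm above the sleeve's mouth (knob underside 4 mm above the mouth). Hidden under the cover at the start
- length_mark (a point): middle of the dark mark ring (4 mm tall, 12 mm diameter) on the plunger's rod, 77 mm below the centre of the plunger's knob; at rest it is hidden inside the sleeve, 60 mm below the mouth
- plunger (a joint): how far the plunger is drawn up, in m: 0 at rest (fully down), 0.060 with the mark level with the sleeve's mouth, 0.090 at the end of its travel. An inner spring pulls it down: 2.5 N at rest, about 9 N at the mark; it goes back down when let go
- plate: flat brushed-steel plate lying fixed on the bench, 190 x 190 mm, 4 mm thick, for the cover to stand on; origin at the centre of its underside, x and y along its sides. The pot and the plate may be either way round, left or right
- tube_rack: low green tube rack, 130 x 80 x 28 mm with a few capped tubes standing out to 42 mm, loose, on the bench between the pot's and the plate's places; origin at the centre of its underside
- tip_box: pipette tip box, 120 x 85 mm, 70 mm high, loose, at the left; origin under its centre
- reagent_bottle: small bottle, 60 mm diameter, 140 mm high, loose, beyond the tube rack; origin under its centre
- beaker: empty beaker, 70 mm diameter, 90 mm high, loose, at the left; origin under its centre
- screw_tub: closed screw-top jar, 90 mm diameter, 100 mm high, no knob, loose, at the right; origin under its centre
- marker: marker pen, 120 x 13 mm, lying on the bench on the robot's side of the tube rack; origin under its centre
- timer: flat bench timer, 60 x 60 x 20 mm, loose, at the right; origin under its centre

How it is judged (in metres and radians):
On the way, in this order (a step that is already met when the one before it is completed fails the run):
1. the cover stands on the steel plate, knob up, released, with the plunger still down (x of lid_knob in the frame of plate between -0.036 and 0.036 m and y of lid_knob in the frame of plate between -0.036 and 0.036 m and height (world z) of lid_knob below 0.106 m and angle between lid_knob's own z axis and vertical below 0.1 rad and linear speed of lid below 0.02 m/s and contact force between lid and the fingers below 0.05 N and contact force between lid and the arm below 0.05 N and value of joint plunger below 0.01 m), for 0.2 s.
2. the fingers hold the plunger drawn to its mark (value of joint plunger between 0.054 and 0.066 m and contact force between plunger and the fingers above 2 N), for 0.5 s.
At the end, for the whole second after the job is handed in: The fingers still grip the plunger (at least 2 N) with its mark within 6 mm of level with the sleeve's mouth (drawn 54 to 66 mm) and still, and the cover stands at rest and untouched on the steel plate, knob up (within 0.1 rad), its centre within 36 mm of the plate's centre along each side (all of step 2 and velocity of joint plunger between -0.01 and 0.01 m/s and contact force between plunger and lid below 0.05 N and x of lid_knob in the frame of plate between -0.036 and 0.036 m and y of lid_knob in the frame of plate between -0.036 and 0.036 m and height (world z) of lid_knob below 0.106 m and angle between lid_knob's own z axis and vertical below 0.1 rad and linear speed of lid below 0.02 m/s and contact force between lid and the fingers below 0.05 N and contact force between lid and the arm below 0.05 N); the arm keeps its last pose, push and grip.
It fails at once if the cover is dropped or thrown: faster than 0.5 m/s while not in the fingers (linear speed of lid above 0.5 m/s and contact force between lid and the fingers below 0.05 N).
It fails at once if another thing on the bench is moved more than 25 mm or knocked over (distance of any of tube_rack, tip_box, reagent_bottle, beaker, screw_tub, marker, timer from where it was at the start of the episode above 0.025 m or angle between any of tube_rack, tip_box, reagent_bottle, beaker, screw_tub, marker, timer's own z axis and vertical above 0.5 rad).
It also fails if it takes over 54 s, if anything falls off the work surface, if the arm or the gripper's body presses on something with over 40 N, if the wrist force passes 120 N, or if a joint passes its speed limit or range.

## Robot

A 6-joint arm with a two-finger parallel gripper is mounted at the origin on the work surface. World frame = base frame: x ahead of the robot, y to its left, z up, the work surface at z = 0. Lengths are in m, angles in degrees, forces in N, time in s.
With the tool pointing down it reaches from about 0.3 to 0.75 m from the base axis. Payload 8.5 kg.
Tool frame: the origin (TCP) lies on the centre line of the jaws, within the pads' length; the fingertips stand 19 mm ahead of it and the grasp point (between the pads) is the TCP (env.tcp_to_tips is the z of the fingertips in the tool frame, in m); z points along the fingers, y is the line along which they close (so a half turn about z gives the same grasp; the last joint's range is limited). The gripper opens to 85 mm and grips with 20 to 120 N. Pads are 22 mm wide; open, the fingers measure 114 mm over their backs; the gripper's body (76 mm by 85 mm) begins 54 mm behind the grasp point. The pads swing forward as they close: fully open they stand 13 mm farther back than shut.
Start: joints at [53.612, 21.807, 74.336, -0, 83.858, -12.336], TCP at [0.224, 0.502, 0.25] pointing down, gripper open.
Joint ranges: [-178.18, 178.18], [-50.72, 133.34], [12.68, 142.11], [-81.47, 261.47], [9.98, 163.14], [-165.26, 165.26]. Speed limits (degrees/s): [136.94, 136.94, 180, 180, 180, 180].

## Interface

Orientations are given as a 3x3 rotation matrix whose columns are the frame's x, y, z axes.
In Python, from rig import env gives the robot as it stands.
- The arm moves only by the tool servo_tool, never from a script. Its argument "steps" is a list of rows, each an object of numbers: "tx", "ty", "tz": the shift along the world's x, y, z in cm; "yaw": the turn about the world's z in degrees; "claw": the finger opening in cm, from 0 to 8.54. In form: [{"tx": .., "ty": .., "tz": .., "yaw": .., "claw": ..}, ...]. A call has 1 to 20 rows; each row shifts and turns the commanded pose from where the row before left it; what a row does not reach is not made up. A row lasts 1/10 s, in which the tool goes at most 50 mm and 8.59 degrees, less where a joint would pass 70% of its speed; a pose out of reach is approached as far as the arm can. A call with a gripper value outside its range is refused whole. The fingers move at their own pace and stop on an object; "newtons" is the grip in N (left out, the last holds). Time passes only in rows, so rows that do not move let the fingers close. It gives the time, the measured TCP pose, the force, the opening and the grip force at its end, in the units of the state.
- env.observe(): the state, without advancing time (a new reading comes with each control period).
- env.get_image(name): name is "side" or "top" or "wrist"; returns (picture, depth): 420x560x3 uint8, red, green, blue; 420x560 float32, m along the optical axis (not along the pixel's ray), 0 where there is no reading.
- env.camera_model(name): a dict with "fovy" (degrees; the focal length in pixels is half the picture's height over the tangent of half this angle, whatever the lens; pixels are square), "cx", "cy" (the principal point, pixels), "dist_coeffs" ([k1, k2, p1, p2, k3] as OpenCV has them; the pictures are not rectified), "T" (4x4, takes a point from camera to world coordinates). Camera axes: x right, y down, z forward; pixel columns grow to the right and rows downward; lengths in m; the calibration is good to about 2 mm. A picture is of the moment at which its call begins: read the wrist's pose just before it. camera_model takes no time and is no camera call; for the wrist camera it gives the pose at the moment of the call.
- env.close_job(): hands the job in; it is judged then, once.
The state is a dict: "time_s": time; "q": joint angles; "qvel": joint speeds; "joint_efforts": joint torques, N m; "position": TCP position; "tool_rot": TCP orientation; "ft_force": force on the tool from outside, world axes, zero at the start; "wrist_torque": the same for the moment, N m; "grip_width": finger opening in m; "gripper_force": force on a finger pad.
Only numpy, scipy, OpenCV 4.12 (cv2) and the standard library are available. Lean on these libraries where they do the work, as an engineer would, in place of code of your own. Each camera call takes 0.05 s, during which the arm holds its last target. There are 200 camera calls.

## Working session

There is one attempt and no reset: what is moved stays moved. The work goes in short steps, Python scripts to look and compute and a tool call to move; the robot and the scene stay as the last step left them, time stands still between calls to the robot, and variables do not carry over. Pictures are saved under pics/ and viewed, at most 10 in all, crops included, and the job is handed in when it is done.

Besides the shell and the picture viewer there is one more tool, called after "Call:" as name(argument=value, ...), one argument or row to a line, values as JSON. servo_tool: Moves the arm, as the interface text tells. Its arguments: {"type":"object","properties":{"steps":{"type":"array"},"newtons":{"type":"number"}},"required":["steps"]}

```bash
mkdir -p pics
cat > h.py <<'E'
import numpy as np, cv2
from rig import env
def K(m,h=420):
    f=h/2/np.tan(np.radians(m["fovy"])/2)
    return np.array([[f,0,m["cx"]],[0,f,m["cy"]],[0,0,1.]])
def cloud(name):
    """picture, and world xyz per pixel from depth"""
    m=env.camera_model(name); im,d=env.get_image(name)
    v,u=np.mgrid[:420,:560]
    p=cv2.undistortPoints(np.stack([u,v],-1).reshape(-1,1,2).astype(float),K(m),np.array(m["dist_coeffs"])).reshape(420,560,2)
    P=np.dstack([p*d[...,None],d]); T=np.array(m["T"])
    W=P@T[:3,:3].T+T[:3,3]; W[d<=0]=np.nan
    return im,W
def ray(name,u,v,z):
    m=env.camera_model(name);T=np.array(m["T"])
    p=cv2.undistortPoints(np.array([[[u,v]]],float),K(m),np.array(m["dist_coeffs"]))[0,0]
    r=T[:3,:3]@[p[0],p[1],1]; return T[:3,3]+r*(z-T[2,3])/r[2]
def save(n,im): cv2.imwrite(f"pics/{n}.png",cv2.cvtColor(im,cv2.COLOR_RGB2BGR))
E
python3 - <<'E'
from h import *
s=env.observe(); print(s["time_s"],s["position"],s["grip_width"],s["ft_force"],env.tcp_to_tips)
for n in("top","side"):
    im,W=cloud(n); save(n+"1",im); np.savez(f"pics/{n}1.npz",im=im,W=W)
    print(n,np.round(env.camera_model(n)["T"],3).tolist(),env.camera_model(n)["dist_coeffs"])
E
```

```text
0.0 [0.22398543 0.50201964 0.24969115] 0.08545895181572019 [ 0.55277146 -0.41476395  0.62913269] 0.019
top [[0.008, -0.989, 0.145, 0.324], [-1.0, -0.01, -0.01, 0.005], [0.012, -0.145, -0.989, 1.728], [0.0, 0.0, 0.0, 1.0]] [-0.14231841  0.          0.          0.          0.        ]
side [[0.844, -0.283, 0.456, -0.001], [-0.537, -0.435, 0.723, -0.856], [-0.006, -0.855, -0.519, 0.749], [0.0, 0.0, 0.0, 1.0]] [-0.06732462  0.          0.          0.          0.        ]
```

View pics/top1.png

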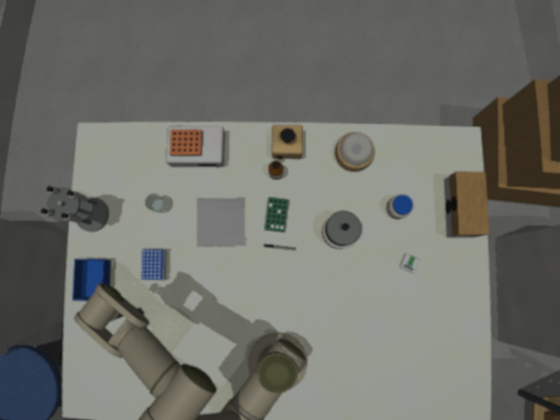

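View pics/side1.png

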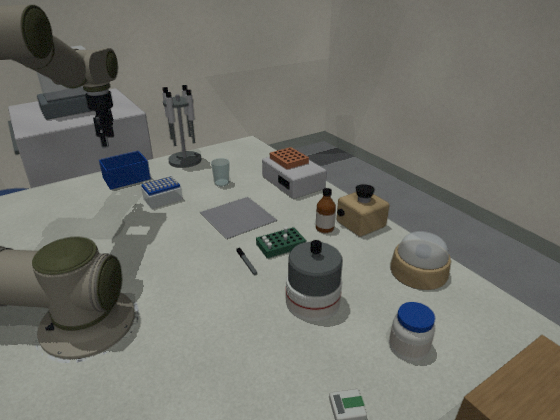

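The top view shows the grey cover with its knob at about (345,227), the plate at (221,222), the rack at (277,215) and the pen at (280,247). The side view shows the cover's knob at (316,246) and the plate at (238,216). Next I measure them.

Run:
```python
from h import *
t=np.load("pics/top1.npz"); s=np.load("pics/side1.npz")
def rep(n,W,M): 
    p=W[M]; p=p[~np.isnan(p[:,0])]; print(n,len(p),"med",np.median(p,0).round(4),"min",np.percentile(p,1,axis=0).round(4),"max",np.percentile(p,99,axis=0).round(4))
v,u=np.mgrid[:420,:560]
for n,d,(cu,cv) in(("top",t,(343,228)),("side",s,(315,258))):
    W=d["W"]; near=(abs(u-cu)<30)&(abs(v-cv)<40)
    z=W[...,2]
    rep(n+" lidtop",W,near&(abs(z-.145)<.006)); rep(n+" knob",W,near&(z>.162)); 
    if n=="top":
        q=(near&(abs(z-.145)<.008)).astype(np.uint8)
        c=max(cv2.findContours(q,0,2)[0],key=cv2.contourArea); (x,y),r=cv2.minEnclosingCircle(c); print("circle",x,y,r,ray(n,x,y,.145))
    print("maxz",np.nanmax(z[near]))
    print("bench z",np.nanmedian(W[(200 if n=="top" else 280):,:][:5, 290:300 ] if n=="top" else W[300:310,180:200],axis=(0,1)))
# knob by dark mask in each view, ray to z=.171 (lower centre) 
for n,d,(cu,cv) in(("top",t,(345,227)),("side",s,(316,246))):
    g=d["im"].max(-1); m=((g<60)&(abs(u-cu)<12)&(abs(v-cv)<14)).astype(np.uint8)
    k,l,st,ce=cv2.connectedComponentsWithStats(m); i=1+st[1:,4].argmax(); print(n,"knob px",ce[i],st[i],ray(n,*ce[i],.171))
for n,d,(cu,cv),R in(("top",t,(221,222),32),("side",s,(238,216),45)):
    hsv=cv2.cvtColor(d["im"],cv2.COLOR_RGB2HSV); g=d["im"].mean(-1); c0=g[cv-4:cv+5,cu-4:cu+5].mean(); print("plate grey",c0)
    m=((abs(g-c0)<18)&(abs(u-cu)<R)&(abs(v-cv)<R)).astype(np.uint8)
    k,l,st,ce=cv2.connectedComponentsWithStats(m); i=l[cv,cu]
    c=max(cv2.findContours((l==i).astype(np.uint8),0,2)[0],key=cv2.contourArea)
    w=np.array([ray(n,*p[0],.004)[:2] for p in c],np.float32); print(n,"plate",cv2.minAreaRect(w),ray(n,*ce[i],.004))
for n,lo,hi in(("rack",(262,195),(292,235)),("bottle",(265,158),(288,182)),("pen",(262,242),(298,252)),("tub",(386,192),(416,220))):
    M=(u>lo[0])&(u<hi[0])&(v>lo[1])&(v<hi[1])&(t["W"][...,2]>(.006 if n=="pen" else .015)); rep(n,t["W"],M)
```

```text
top lidtop 807 med [ 0.4992 -0.2332  0.1452] min [ 0.4418 -0.2939  0.1394] max [ 0.5608 -0.1752  0.1507]
top knob 50 med [ 0.5015 -0.2336  0.1826] min [ 0.4895 -0.2453  0.1644] max [ 0.5131 -0.2223  0.1916]
circle 343.1748046875 227.47154235839844 17.623321533203125 [ 0.50106426 -0.2336848   0.145     ]
maxz 0.19373841686754334
bench z [ 6.16976826e-01 -6.34543953e-02  3.99986341e-04]
side lidtop 1269 med [ 0.4926 -0.247   0.1448] min [ 0.4415 -0.296   0.1396] max [ 0.5576 -0.1802  0.1479]
side knob 137 med [ 0.4979 -0.2414  0.1788] min [ 0.4887 -0.2489  0.1623] max [ 0.5133 -0.2245  0.1852]
maxz 0.18588589913600662
bench z [ 0.23579489 -0.07773664  0.00097876]
top knob px [344.69565217 226.34782609] [341 223   8   8  46] [ 0.50221222 -0.2352382   0.171     ]
side knob px [316.15609756 249.65365854] [310 240  14  20 205] [ 0.49650628 -0.24481689  0.171     ]
plate grey 120.23456790123454
top plate ((0.535254180431366, 0.22333547472953796), (0.19326847791671753, 0.19192060828208923), 1.9907509088516235) [0.53442712 0.22581824 0.004     ]
plate grey 108.93004115226339
side plate ((0.5358646512031555, 0.22432029247283936), (0.1929337978363037, 0.19804389774799347), 1.456468939781189) [0.53085602 0.21785538 0.004     ]
rack 682 med [0.5638 0.0094 0.0285] min [ 0.501  -0.033   0.0181] max [0.629  0.0512 0.0453]
bottle 252 med [0.7234 0.0143 0.0952] min [ 0.704  -0.016   0.0189] max [0.7724 0.0413 0.1464]
pen 117 med [ 0.4383 -0.0076  0.0115] min [ 0.4227 -0.0736  0.0061] max [0.4539 0.0543 0.0211]
tub 528 med [ 0.5895 -0.4573  0.0977] min [ 0.5521 -0.5041  0.0225] max [ 0.6352 -0.4232  0.1089]
```

Call:
servo_tool(
  steps=[
    {"tx": 1.63,"ty": -4.33},
    {"tx": 1.63,"ty": -4.33},
    {"tx": 1.63,"ty": -4.33},
    {"tx": 1.63,"ty": -4.33},
    {"tx": 1.63,"ty": -4.33},
    {"tx": 1.63,"ty": -4.33},
    {"tx": 1.63,"ty": -4.33},
    {"tx": 1.63,"ty": -4.33},
    {"tx": 1.63,"ty": -4.33},
    {"tx": 1.63,"ty": -4.33},
    {"tx": 1.63,"ty": -4.33},
    {"tx": 1.63,"ty": -4.33},
    {"tx": 1.63,"ty": -4.33},
    {"tx": 1.63,"ty": -4.33},
    {"tx": 1.63,"ty": -4.33},
    {"tx": 1.63,"ty": -4.33},
    {"tx": 1.63,"ty": -4.33},
    {},
    {},
    {},
  ],
  newtons=30,
)

```text
invalid input at $.steps[0]: expected keys tx, ty, tz, yaw, claw
```

Call:
servo_tool(
  steps=[
    {"tx": 1.63,"ty": -4.33,"tz": 0,"yaw": 0,"claw": 8.5},
    {"tx": 1.63,"ty": -4.33,"tz": 0,"yaw": 0,"claw": 8.5},
    {"tx": 1.63,"ty": -4.33,"tz": 0,"yaw": 0,"claw": 8.5},
    {"tx": 1.63,"ty": -4.33,"tz": 0,"yaw": 0,"claw": 8.5},
    {"tx": 1.63,"ty": -4.33,"tz": 0,"yaw": 0,"claw": 8.5},
    {"tx": 1.63,"ty": -4.33,"tz": 0,"yaw": 0,"claw": 8.5},
    {"tx": 1.63,"ty": -4.33,"tz": 0,"yaw": 0,"claw": 8.5},
    {"tx": 1.63,"ty": -4.33,"tz": 0,"yaw": 0,"claw": 8.5},
    {"tx": 1.63,"ty": -4.33,"tz": 0,"yaw": 0,"claw": 8.5},
    {"tx": 1.63,"ty": -4.33,"tz": 0,"yaw": 0,"claw": 8.5},
    {"tx": 1.63,"ty": -4.33,"tz": 0,"yaw": 0,"claw": 8.5},
    {"tx": 1.63,"ty": -4.33,"tz": 0,"yaw": 0,"claw": 8.5},
    {"tx": 1.63,"ty": -4.33,"tz": 0,"yaw": 0,"claw": 8.5},
    {"tx": 1.63,"ty": -4.33,"tz": 0,"yaw": 0,"claw": 8.5},
    {"tx": 1.63,"ty": -4.33,"tz": 0,"yaw": 0,"claw": 8.5},
    {"tx": 1.63,"ty": -4.33,"tz": 0,"yaw": 0,"claw": 8.5},
    {"tx": 1.63,"ty": -4.33,"tz": 0,"yaw": 0,"claw": 8.5},
    {"tx": 0,"ty": 0,"tz": 0,"yaw": 0,"claw": 8.5},
    {"tx": 0,"ty": 0,"tz": 0,"yaw": 0,"claw": 8.5},
    {"tx": 0,"ty": 0,"tz": 0,"yaw": 0,"claw": 8.5},
  ],
  newtons=30,
)

```text
time_s: 2.1
position: [0.5009, -0.2329, 0.2502]
tool_rot: [[-0.913, 0.407, -0.001], [0.407, 0.913, 0.001], [0.001, 0.0, -1.0]]
ft_force: [-0.8, -0.8, 0.0]
grip_width: 0.0851
gripper_force: 0.0
```

Run:
```python
from h import *
s=env.observe(); print(s["time_s"],s["position"],s["tool_rot"],s["q"],s["ft_force"])
im,W=cloud("wrist"); save("w1",im); np.savez("pics/w1.npz",im=im,W=W); print(np.round(env.camera_model("wrist")["T"],3).tolist())
```

```text
2.1 [ 0.50093936 -0.2328646   0.250222  ] [[-9.13476546e-01  4.06890960e-01 -5.89093044e-04]
 [ 4.06890606e-01  9.13476672e-01  6.35840299e-04]
 [ 7.96840423e-04  3.41128774e-04 -9.99999624e-01]] [-3.72161251e+01  2.20758766e+01  7.39236682e+01  8.64440907e-03
  8.40493687e+01 -1.03207352e+02] [-0.75452095 -0.82076249  0.03236337]
[[0.405, 0.883, 0.236, 0.442], [0.914, -0.392, -0.105, -0.206], [-0.0, 0.258, -0.966, 0.375], [0.0, 0.0, 0.0, 1.0]]
```

View pics/w1.png

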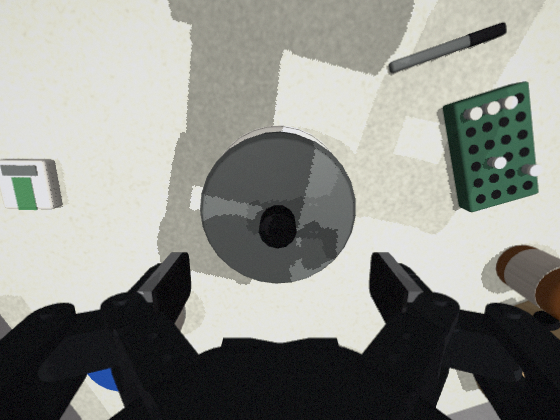

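The wrist view shows the cover centred near (278,205), with its knob at (278,226) midway between the open pads. I'll refine its axis from this.

Run:
```python
from h import *
d=np.load("pics/w1.npz"); im,W=d["im"],d["W"]; z=W[...,2]; v,u=np.mgrid[:420,:560]
n=(abs(u-278)<90)&(abs(v-205)<90)
k=(n&(z>.178)&(v<250)); p=W[k]; print("knob top",len(p),np.median(p,0),cv2.minEnclosingCircle(p[:,:2].astype(np.float32)))
t=n&(abs(z-.145)<.004); p=W[t].astype(np.float32); print("lid top",np.median(p[:,2]),cv2.minEnclosingCircle(p[:,:2]))
c=max(cv2.findContours(k.astype(np.uint8),0,2)[0],key=cv2.contourArea);(x,y),r=cv2.minEnclosingCircle(c);print(x,y,r,ray("wrist",x,y,.183))
```

```text
knob top 1102 [ 0.50138902 -0.2348546   0.1834429 ] ((0.5022793412208557, -0.23543351888656616), 0.013199220411479473)Traceback (most recent call last):
  File "<stdin>", line 5, in <module>
cv2.error: OpenCV(4.12.0) /io/opencv/modules/imgproc/src/shapedescr.cpp:201: error: (-215:Assertion failed) count >= 0 && (depth == CV_32F || depth == CV_32S) in function 'minEnclosingCircle'
```

Call:
servo_tool(
  steps=[
    {"tx": 0.08,"ty": -0.2,"tz": -1.5,"yaw": 0,"claw": 8.5},
    {"tx": 0,"ty": 0,"tz": -2,"yaw": 0,"claw": 8.5},
    {"tx": 0,"ty": 0,"tz": -2,"yaw": 0,"claw": 8.5},
    {"tx": 0,"ty": 0,"tz": -1.5,"yaw": 0,"claw": 8.5},
    {"tx": 0,"ty": 0,"tz": -0.8,"yaw": 0,"claw": 8.5},
    {"tx": 0,"ty": 0,"tz": 0,"yaw": 0,"claw": 8.5},
    {"tx": 0,"ty": 0,"tz": 0,"yaw": 0,"claw": 4},
    {"tx": 0,"ty": 0,"tz": 0,"yaw": 0,"claw": 3},
    {"tx": 0,"ty": 0,"tz": 0,"yaw": 0,"claw": 2},
    {"tx": 0,"ty": 0,"tz": 0,"yaw": 0,"claw": 1},
    {"tx": 0,"ty": 0,"tz": 0,"yaw": 0,"claw": 1},
    {"tx": 0,"ty": 0,"tz": 0,"yaw": 0,"claw": 1},
    {"tx": 0,"ty": 0,"tz": 0,"yaw": 0,"claw": 1},
  ],
  newtons=40,
)

```text
time_s: 3.45
position: [0.5022, -0.2359, 0.1727]
tool_rot: [[-0.913, 0.408, 0.0], [0.408, 0.913, -0.0], [-0.001, -0.0, -1.0]]
ft_force: [-0.6, 1.0, 3.5]
grip_width: 0.025
gripper_force: 39.2
```

Call:
servo_tool(
  steps=[
    {"tx": 0,"ty": 0,"tz": 0.5,"yaw": 0,"claw": 1},
    {"tx": 0,"ty": 0,"tz": 1,"yaw": 0,"claw": 1},
    {"tx": 0,"ty": 0,"tz": 1.5,"yaw": 0,"claw": 1},
    {"tx": 0,"ty": 0,"tz": 2,"yaw": 0,"claw": 1},
    {"tx": 0,"ty": 0,"tz": 2,"yaw": 0,"claw": 1},
    {"tx": 0,"ty": 0,"tz": 1.5,"yaw": 0,"claw": 1},
    {"tx": 0,"ty": 0,"tz": 1,"yaw": 0,"claw": 1},
    {"tx": 0,"ty": 0,"tz": 0,"yaw": 0,"claw": 1},
    {"tx": 0,"ty": 0,"tz": 0,"yaw": 0,"claw": 1},
  ],
)

```text
time_s: 4.35
position: [0.5019, -0.2357, 0.2668]
tool_rot: [[-0.913, 0.408, -0.001], [0.408, 0.913, 0.001], [0.001, 0.0, -1.0]]
ft_force: [-0.5, 0.6, -2.0]
grip_width: 0.0245
gripper_force: 39.5
```

Run:
```python
from h import *
im,W=cloud("wrist"); im2,_=cloud("side"); save("c1",np.hstack([cv2.resize(im,(400,300)),cv2.resize(im2,(400,300))]))
```

```text
(no output)
```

View pics/c1.png

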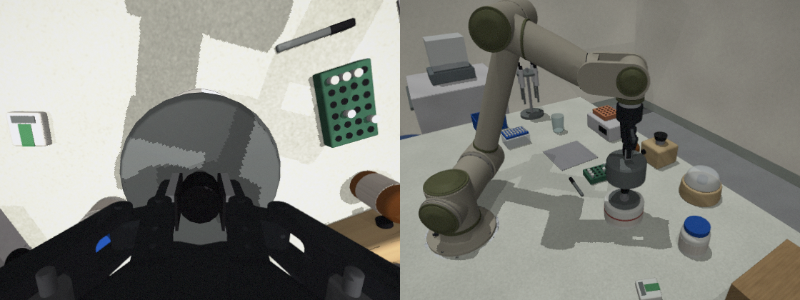

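The cover hangs level from the fingers in both views, and the plunger is visible underneath in the side view. Next I carry it over the plate.

Call:
servo_tool(
  steps=[
    {"tx": 0.165,"ty": 1,"tz": 0,"yaw": 0,"claw": 1},
    {"tx": 0.165,"ty": 2,"tz": 0,"yaw": 0,"claw": 1},
    {"tx": 0.165,"ty": 2.5,"tz": 0,"yaw": 0,"claw": 1},
    {"tx": 0.165,"ty": 2.5,"tz": 0,"yaw": 0,"claw": 1},
    {"tx": 0.165,"ty": 2.5,"tz": 0,"yaw": 0,"claw": 1},
    {"tx": 0.165,"ty": 2.5,"tz": 0,"yaw": 0,"claw": 1},
    {"tx": 0.165,"ty": 2.5,"tz": 0,"yaw": 0,"claw": 1},
    {"tx": 0.165,"ty": 2.5,"tz": 0,"yaw": 0,"claw": 1},
    {"tx": 0.165,"ty": 2.5,"tz": 0,"yaw": 0,"claw": 1},
    {"tx": 0.165,"ty": 2.5,"tz": 0,"yaw": 0,"claw": 1},
    {"tx": 0.165,"ty": 2.5,"tz": 0,"yaw": 0,"claw": 1},
    {"tx": 0.165,"ty": 2.5,"tz": 0,"yaw": 0,"claw": 1},
    {"tx": 0.165,"ty": 2.5,"tz": 0,"yaw": 0,"claw": 1},
    {"tx": 0.165,"ty": 2.5,"tz": 0,"yaw": 0,"claw": 1},
    {"tx": 0.165,"ty": 2.5,"tz": 0,"yaw": 0,"claw": 1},
    {"tx": 0.165,"ty": 2.5,"tz": 0,"yaw": 0,"claw": 1},
    {"tx": 0.165,"ty": 2.5,"tz": 0,"yaw": 0,"claw": 1},
    {"tx": 0.165,"ty": 2.5,"tz": 0,"yaw": 0,"claw": 1},
    {"tx": 0.165,"ty": 2,"tz": 0,"yaw": 0,"claw": 1},
    {"tx": 0.165,"ty": 0.9,"tz": 0,"yaw": 0,"claw": 1},
  ],
)

```text
time_s: 6.45
position: [0.5344, 0.2251, 0.2668]
tool_rot: [[-0.914, 0.406, -0.001], [0.406, 0.914, 0.0], [0.001, -0.0, -1.0]]
ft_force: [0.7, -0.1, -2.6]
grip_width: 0.0245
gripper_force: 39.5
```

Call:
servo_tool(
  steps=[
    {"tx": 0,"ty": 0,"tz": -1,"yaw": 0,"claw": 1},
    {"tx": 0,"ty": 0,"tz": -2,"yaw": 0,"claw": 1},
    {"tx": 0,"ty": 0,"tz": -2.5,"yaw": 0,"claw": 1},
    {"tx": 0,"ty": 0,"tz": -2.5,"yaw": 0,"claw": 1},
    {"tx": 0,"ty": 0,"tz": -2.5,"yaw": 0,"claw": 1},
    {"tx": 0,"ty": 0,"tz": -2,"yaw": 0,"claw": 1},
    {"tx": 0,"ty": 0,"tz": -1.5,"yaw": 0,"claw": 1},
    {"tx": 0,"ty": 0,"tz": -1,"yaw": 0,"claw": 1},
    {"tx": 0,"ty": 0,"tz": -0.5,"yaw": 0,"claw": 1},
    {"tx": 0,"ty": 0,"tz": -0.3,"yaw": 0,"claw": 1},
    {"tx": 0,"ty": 0,"tz": -0.2,"yaw": 0,"claw": 1},
    {"tx": 0,"ty": 0,"tz": -0.2,"yaw": 0,"claw": 1},
    {"tx": 0,"ty": 0,"tz": 0,"yaw": 0,"claw": 1},
    {"tx": 0,"ty": 0,"tz": 0,"yaw": 0,"claw": 1},
  ],
)

```text
time_s: 7.85
position: [0.5351, 0.2232, 0.1056]
tool_rot: [[-0.913, 0.408, 0.0], [0.408, 0.913, 0.0], [-0.0, 0.0, -1.0]]
ft_force: [0.2, 0.3, -1.6]
grip_width: 0.0244
gripper_force: 39.6
```

Call:
servo_tool(
  steps=[
    {"tx": 0,"ty": 0,"tz": -0.15,"yaw": 0,"claw": 1},
    {"tx": 0,"ty": 0,"tz": -0.1,"yaw": 0,"claw": 1},
    {"tx": 0,"ty": 0,"tz": -0.1,"yaw": 0,"claw": 1},
    {"tx": 0,"ty": 0,"tz": 0,"yaw": 0,"claw": 1},
    {"tx": 0,"ty": 0,"tz": 0,"yaw": 0,"claw": 1},
  ],
)

```text
time_s: 8.35
position: [0.5351, 0.2231, 0.1018]
tool_rot: [[-0.913, 0.408, 0.0], [0.408, 0.913, 0.0], [-0.0, 0.0, -1.0]]
ft_force: [-0.1, 0.4, -1.4]
grip_width: 0.0248
gripper_force: 39.6
```

Call:
servo_tool(
  steps=[
    {"tx": 0,"ty": 0,"tz": -0.1,"yaw": 0,"claw": 1},
    {"tx": 0,"ty": 0,"tz": 0,"yaw": 0,"claw": 1},
    {"tx": 0,"ty": 0,"tz": 0,"yaw": 0,"claw": 1},
  ],
)

```text
time_s: 8.65
position: [0.5352, 0.2233, 0.1017]
tool_rot: [[-0.913, 0.407, 0.001], [0.407, 0.913, 0.0], [-0.001, 0.001, -1.0]]
ft_force: [-1.7, 2.1, 5.3]
grip_width: 0.0247
gripper_force: 40.4
```

Contact came at the expected height, with force up to +5 N. I'll release slowly and back straight up.

Call:
servo_tool(
  steps=[
    {"tx": 0,"ty": 0,"tz": 0,"yaw": 0,"claw": 2.8},
    {"tx": 0,"ty": 0,"tz": 0,"yaw": 0,"claw": 3.2},
    {"tx": 0,"ty": 0,"tz": 0,"yaw": 0,"claw": 4},
    {"tx": 0,"ty": 0,"tz": 0,"yaw": 0,"claw": 5},
    {"tx": 0,"ty": 0,"tz": 0,"yaw": 0,"claw": 6},
    {"tx": 0,"ty": 0,"tz": 0,"yaw": 0,"claw": 6},
    {"tx": 0,"ty": 0,"tz": 1,"yaw": 0,"claw": 6},
    {"tx": 0,"ty": 0,"tz": 2,"yaw": 0,"claw": 6},
    {"tx": 0,"ty": 0,"tz": 3,"yaw": 0,"claw": 6},
    {"tx": 0,"ty": 0,"tz": 3,"yaw": 0,"claw": 6},
    {"tx": 0,"ty": 0,"tz": 3,"yaw": 0,"claw": 6},
    {"tx": 0,"ty": 0,"tz": 2,"yaw": 0,"claw": 6},
    {"tx": 0,"ty": 0,"tz": 1,"yaw": 0,"claw": 6},
    {"tx": 0,"ty": 0,"tz": 0,"yaw": 0,"claw": 6},
  ],
  newtons=30,
)

```text
time_s: 10.05
position: [0.5353, 0.2232, 0.2522]
tool_rot: [[-0.913, 0.408, 0.003], [0.408, 0.913, 0.0], [-0.002, 0.001, -1.0]]
ft_force: [-1.1, 0.3, 0.4]
grip_width: 0.0601
gripper_force: 0.0
```

Run:
```python
from h import *
im,W=cloud("wrist"); im2,_=cloud("side"); save("c2",np.hstack([cv2.resize(im,(400,300)),cv2.resize(im2,(400,300))]))
z=W[...,2]; R=np.hypot(W[...,0]-.535,W[...,1]-.223)
k=(R<.03)&(z>.106)&(z<.125); print("knob",k.sum(),np.median(W[k],0))
t=(R<.06)&(R>.02)&(abs(z-.074)<.015); A=np.c_[W[t][:,:2],np.ones(t.sum())]; print("top z",np.median(z[t]),"slopes",np.linalg.lstsq(A,z[t],rcond=None)[0][:2])
```

```text
knob 616 [0.53427081 0.22366422 0.11250932]
top z 0.07457153896305002 slopes [-0.00034529  0.00035952]
```

View pics/c2.png

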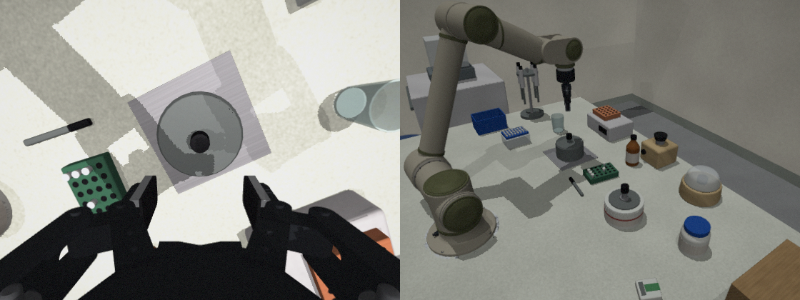

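The cover stands level (top at 0.0746 m, no slope), near the plate's centre, with the fingers clear. The plunger knob is visible on the pot in the side view. I'm returning above the pot.

Call:
servo_tool(
  steps=[
    {"tx": -0.25,"ty": -2,"tz": 0,"yaw": 0,"claw": 7},
    {"tx": -0.25,"ty": -4,"tz": 0,"yaw": 0,"claw": 7},
    {"tx": -0.25,"ty": -4,"tz": 0,"yaw": 0,"claw": 7},
    {"tx": -0.25,"ty": -4,"tz": 0,"yaw": 0,"claw": 7},
    {"tx": -0.25,"ty": -4,"tz": 0,"yaw": 0,"claw": 7},
    {"tx": -0.25,"ty": -4,"tz": 0,"yaw": 0,"claw": 7},
    {"tx": -0.25,"ty": -4,"tz": 0,"yaw": 0,"claw": 7},
    {"tx": -0.25,"ty": -4,"tz": 0,"yaw": 0,"claw": 7},
    {"tx": -0.25,"ty": -4,"tz": 0,"yaw": 0,"claw": 7},
    {"tx": -0.25,"ty": -4,"tz": 0,"yaw": 0,"claw": 7},
    {"tx": -0.25,"ty": -4,"tz": 0,"yaw": 0,"claw": 7},
    {"tx": -0.25,"ty": -2.6,"tz": 0,"yaw": 0,"claw": 7},
    {"tx": -0.25,"ty": -1.2,"tz": 0,"yaw": 0,"claw": 7},
    {"tx": 0,"ty": 0,"tz": 0,"yaw": 0,"claw": 7},
    {"tx": 0,"ty": 0,"tz": 0,"yaw": 0,"claw": 7},
    {"tx": 0,"ty": 0,"tz": 0,"yaw": 0,"claw": 7},
  ],
)

```text
time_s: 11.75
position: [0.5027, -0.2335, 0.2508]
tool_rot: [[-0.914, 0.406, -0.0], [0.406, 0.914, 0.0], [0.0, 0.0, -1.0]]
ft_force: [-0.2, -0.2, -0.0]
grip_width: 0.0699
gripper_force: 0.0
```

Run:
```python
from h import *
im,W=cloud("wrist"); save("w3",im); z=W[...,2]; R=np.hypot(W[...,0]-.502,W[...,1]+.235)
k=(R<.03)&(z>.128)&(z<.145); print("knob top",k.sum(),np.median(W[k],0),cv2.minEnclosingCircle(W[k][:,:2].astype(np.float32)))
c=max(cv2.findContours(k.astype(np.uint8),0,2)[0],key=cv2.contourArea);(x,y),r=cv2.minEnclosingCircle(c);print(x,y,r,ray("wrist",x,y,.135))
d=(R>.03)&(R<.05)&(abs(z-.08)<.02); print("deck",np.median(z[d]))
```

```text
knob top 862 [ 0.50008737 -0.23512514  0.13535282] ((0.5010113716125488, -0.2356872409582138), 0.014071034267544746)
276.5042419433594 206.43630981445312 16.750770568847656 [ 0.5003126  -0.23521718  0.135     ]
deck 0.08047547472159572
```

View pics/w3.png

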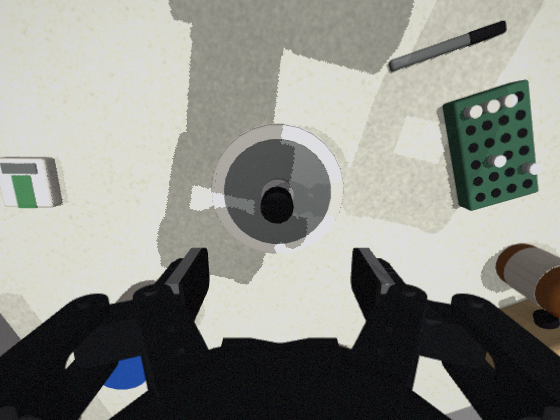

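The view shows the plunger knob at (277,206), centred between the pads and at its resting height (top 0.135 m). I descend and grip.

Call:
servo_tool(
  steps=[
    {"tx": -0.2,"ty": -0.17,"tz": -1.5,"yaw": 0,"claw": 7},
    {"tx": 0,"ty": 0,"tz": -2.5,"yaw": 0,"claw": 7},
    {"tx": 0,"ty": 0,"tz": -2.5,"yaw": 0,"claw": 7},
    {"tx": 0,"ty": 0,"tz": -2.5,"yaw": 0,"claw": 7},
    {"tx": 0,"ty": 0,"tz": -2,"yaw": 0,"claw": 7},
    {"tx": 0,"ty": 0,"tz": -1.2,"yaw": 0,"claw": 7},
    {"tx": 0,"ty": 0,"tz": -0.55,"yaw": 0,"claw": 7},
    {"tx": 0,"ty": 0,"tz": 0,"yaw": 0,"claw": 7},
    {"tx": 0,"ty": 0,"tz": 0,"yaw": 0,"claw": 4},
    {"tx": 0,"ty": 0,"tz": 0,"yaw": 0,"claw": 3},
    {"tx": 0,"ty": 0,"tz": 0,"yaw": 0,"claw": 2},
    {"tx": 0,"ty": 0,"tz": 0,"yaw": 0,"claw": 1},
    {"tx": 0,"ty": 0,"tz": 0,"yaw": 0,"claw": 1},
    {"tx": 0,"ty": 0,"tz": 0,"yaw": 0,"claw": 1},
    {"tx": 0,"ty": 0,"tz": 0,"yaw": 0,"claw": 1},
  ],
  newtons=60,
)

```text
time_s: 13.3
position: [0.5013, -0.2357, 0.1244]
tool_rot: [[-0.913, 0.407, 0.002], [0.407, 0.913, 0.001], [-0.002, 0.002, -1.0]]
ft_force: [1.7, 6.4, 6.8]
grip_width: 0.0265
gripper_force: 58.8
```

Call:
servo_tool(
  steps=[
    {"tx": 0,"ty": 0.05,"tz": 0.3,"yaw": 0,"claw": 1},
    {"tx": 0,"ty": 0,"tz": 0.5,"yaw": 0,"claw": 1},
    {"tx": 0,"ty": 0,"tz": 0.5,"yaw": 0,"claw": 1},
    {"tx": 0,"ty": 0,"tz": 0.5,"yaw": 0,"claw": 1},
    {"tx": 0,"ty": 0,"tz": 0.5,"yaw": 0,"claw": 1},
    {"tx": 0,"ty": 0,"tz": 0.5,"yaw": 0,"claw": 1},
    {"tx": 0,"ty": 0,"tz": 0.5,"yaw": 0,"claw": 1},
    {"tx": 0,"ty": 0,"tz": 0.5,"yaw": 0,"claw": 1},
    {"tx": 0,"ty": 0,"tz": 0.5,"yaw": 0,"claw": 1},
    {"tx": 0,"ty": 0,"tz": 0.5,"yaw": 0,"claw": 1},
    {"tx": 0,"ty": 0,"tz": 0.5,"yaw": 0,"claw": 1},
    {"tx": 0,"ty": 0,"tz": 0.5,"yaw": 0,"claw": 1},
    {"tx": 0,"ty": 0,"tz": 0.2,"yaw": 0,"claw": 1},
    {"tx": 0,"ty": 0,"tz": 0,"yaw": 0,"claw": 1},
    {"tx": 0,"ty": 0,"tz": 0,"yaw": 0,"claw": 1},
    {"tx": 0,"ty": 0,"tz": 0,"yaw": 0,"claw": 1},
  ],
)

```text
time_s: 14.9
position: [0.5012, -0.2356, 0.1827]
tool_rot: [[-0.913, 0.407, 0.001], [0.407, 0.913, 0.001], [-0.001, 0.002, -1.0]]
ft_force: [6.3, 1.2, -8.5]
grip_width: 0.0265
gripper_force: 59.5
```

Run:
```python
from h import *
im,W=cloud("side"); np.savez("pics/s4.npz",im=im,W=W); wi,_=cloud("wrist")
m=env.camera_model("side");T=np.linalg.inv(np.array(m["T"]))
def px(p): return cv2.projectPoints(np.array([p],float),cv2.Rodrigues(T[:3,:3])[0],T[:3,3],K(m),np.array(m["dist_coeffs"]))[0].ravel().round(1)
for z in(.105,.155,.169,.182): print(z,px([.501,-.2355,z]))
x,y=px([.501,-.2355,.13]).astype(int)
save("s4",np.hstack([cv2.resize(im[y-50:y+50,x-33:x+33],(396,600),interpolation=2),cv2.resize(wi,(400,600))]))
```

```text
0.105 [314.  269.4]
0.155 [315.  252.6]
0.169 [315.2 247.7]
0.182 [315.5 243.1]
```

View pics/s4.png

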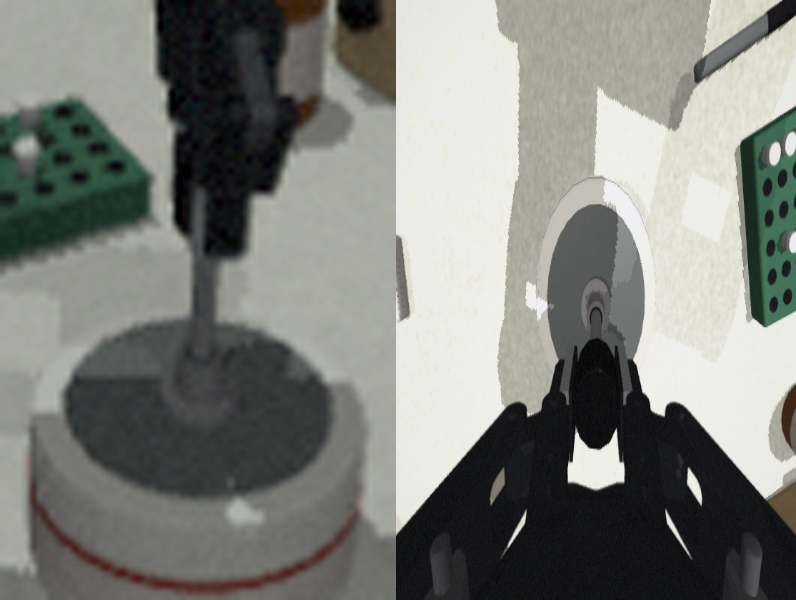

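The plunger is drawn up with the rod exposed, and the wrist view shows the sleeve mouth near (597,295) in this composite. I check the knob's height by depth and look closely at the mark.

Run:
```python
from h import *
im,W=cloud("wrist"); z=W[...,2]; R=np.hypot(W[...,0]-.501,W[...,1]+.2355)
k=(R<.0125)&(z>.18)&(z<.215); print("knob top",k.sum(),np.percentile(z[k],[10,50,90]))
m=env.camera_model("wrist");T=np.linalg.inv(np.array(m["T"]))
def px(p): return cv2.projectPoints(np.array([p],float),cv2.Rodrigues(T[:3,:3])[0],T[:3,3],K(m),np.array(m["dist_coeffs"]))[0].ravel().round(1)
x,y=px([.501,-.2355,.105]); print(x,y,[px([.501,-.2355,q]) for q in(.1,.11,.12)])
x,y=int(x),int(y); save("w5",cv2.resize(im[y-35:y+40,x-50:x+50],(800,600),interpolation=2))
```

```text
knob top 2506 [0.19285792 0.19354811 0.19423981]
279.5 222.0 [array([279.5, 219.9]), array([279.5, 224.2]), array([279.5, 229. ])]
```

View pics/w5.png

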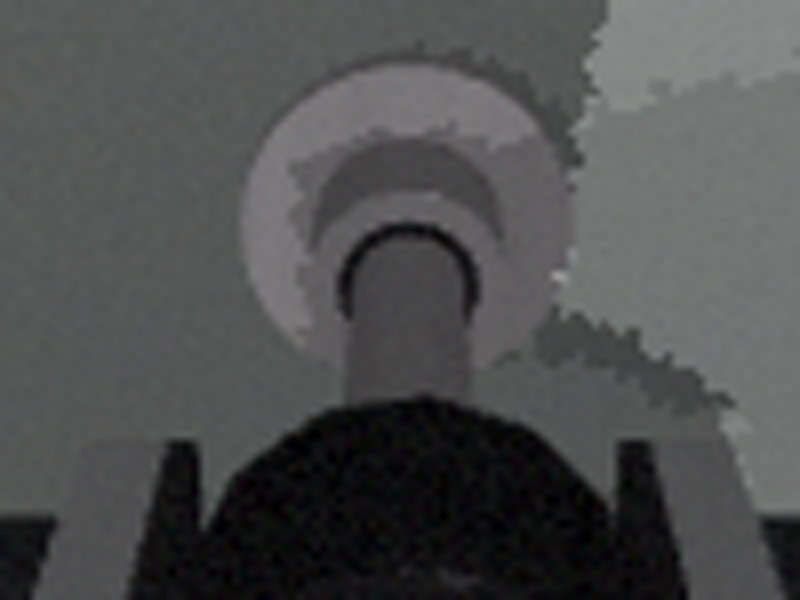

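The dark ring shows at the mouth, and the knob top has risen from 0.1353 to 0.1935, so the draw is about 58.2 mm. I add 1.8 mm and hold.

Call:
servo_tool(
  steps=[
    {"tx": 0.03,"ty": 0,"tz": 0.1,"yaw": 0,"claw": 1},
    {"tx": 0,"ty": 0,"tz": 0.08,"yaw": 0,"claw": 1},
    {"tx": 0,"ty": 0,"tz": 0,"yaw": 0,"claw": 1},
    {"tx": 0,"ty": 0,"tz": 0,"yaw": 0,"claw": 1},
    {"tx": 0,"ty": 0,"tz": 0,"yaw": 0,"claw": 1},
    {"tx": 0,"ty": 0,"tz": 0,"yaw": 0,"claw": 1},
    {"tx": 0,"ty": 0,"tz": 0,"yaw": 0,"claw": 1},
    {"tx": 0,"ty": 0,"tz": 0,"yaw": 0,"claw": 1},
    {"tx": 0,"ty": 0,"tz": 0,"yaw": 0,"claw": 1},
    {"tx": 0,"ty": 0,"tz": 0,"yaw": 0,"claw": 1},
  ],
)

```text
time_s: 16.05
position: [0.5012, -0.2357, 0.1844]
tool_rot: [[-0.913, 0.408, 0.0], [0.408, 0.913, 0.001], [0.0, 0.001, -1.0]]
ft_force: [5.6, 2.0, -9.0]
grip_width: 0.0262
gripper_force: 59.5
```

Run:
```python
from h import *
im,W=cloud("wrist"); z=W[...,2]; R=np.hypot(W[...,0]-.501,W[...,1]+.2355)
k=(R<.0125)&(z>.18)&(z<.215); h=np.median(z[k]); s=env.observe(); print(h,h-.1353,s["position"],s["gripper_force"])
if .057<h-.1353<.063 and s["gripper_force"]>20: print(env.close_job())
```

```text
0.1952226713498415 0.0599226713498415 [ 0.50119205 -0.23566598  0.18440133] 59.487465620040894
the job is handed in; nothing more can be done
None
```

The job is handed in at about 16 s of the 54 s allowed: the cover stands level, knob up, near the plate's centre, and the gripper is still holding the plunger drawn about 59.9 mm (target 60 mm). No verdict was returned.

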